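# Load the piping nozzles and lift out the washing cassette

## Robot

A 6-joint arm with a two-finger parallel gripper is mounted at the origin on the work surface. World frame = base frame: x ahead of the robot, y to its left, z up, the work surface at z = 0. Lengths are in m, angles in rad, forces in N, time in s.
With the tool pointing down it reaches from about 0.225 to 0.875 m from the base axis. Payload 3.4 kg.
Tool frame: the origin (TCP) lies on the centre line of the jaws, within the pads' length; the fingertips stand 14 mm ahead of it and the grasp point (between the pads) lies 5 mm behind it; z points along the fingers, y is the line along which they close (so a half turn about z gives the same grasp; the last joint's range is limited). The gripper opens to 85 mm and grips with 20 to 120 N. Pads are 22 mm wide; open, the fingers measure 114 mm over their backs; the gripper's body (76 mm by 85 mm) begins 54 mm behind the grasp point. The pads swing forward as they close: fully open they stand 13 mm farther back than shut.
Start: joints at [-1.247, 0.276, 1.505, -0, 1.361, -0.121], TCP at [0.247, -0.519, 0.22] pointing down, gripper open.
Joint ranges: [-2.89, 2.89], [-0.75, 2.08], [0.22, 2.7], [-1.18, 4.32], [0.11, 2.71], [-2.7, 2.7]. Speed limits (rad/s): [2.57, 2.57, 3.14, 3.14, 3.14, 3.14].

## Interface

Orientations are given as a unit quaternion [w, x, y, z].
In Python, from rig import manip, eyes gives the robot as it stands.
- The arm moves only by the shell command python3 -m creep 'ROWS' [FORCE]. ROWS is JSON, a list of rows, each a list of 5 numbers: the opening, from 0 (shut) to 1 (fully open), then the shift along the tool's x, y, z normalised to -1 to 1, where 1 is 0.5 m, then the turn about the tool's z normalised to -1 to 1, where 1 is 360 degrees. In form: [[fingers, dx, dy, dz, spin], ...]. A call has 1 to 10 rows; each row is the pose to reach, as a shift and turn from the pose commanded when the call began, along the tool's axes at that moment, turning the shorter way round; what a row does not reach only later rows make up. A row lasts 1/10 s, in which the tool goes at most 50 mm and 8.59 degrees, less where a joint would pass 70% of its speed; a pose out of reach is approached as far as the arm can. A call with a number of a shift or a turn outside -1 to 1 is refused whole. A call with a gripper value outside its range is refused whole. The fingers move at their own pace and stop on an object; FORCE is the grip in N (left out, the last holds). Time passes only in rows, so rows that repeat a pose let the fingers close. It gives the time, the measured TCP pose, the force, the opening and the grip force at its end, in the units of the state.
- manip.get_state(): the state, without advancing time (a new reading comes with each control period).
- eyes.get_image(name): name is "scene" or "top"; returns a dict with "frame" (400x640x3 uint8, red, green, blue), "fx", "fy", "cx", "cy" (pixels), "R" (3x3) and "t" (3): a world point X has camera coordinates R X + t. Camera axes: x right, y down, z forward; pixel columns grow to the right and rows downward; lengths in m; the calibration is good to about 2 mm. A picture is of the moment at which its call begins. There is no depth.
- manip.sign_off(): hands the job in; it is judged then, once.
Trained networks look in the newest picture that a camera, given by its name, has taken for a name from the list of things; names that differ only in an ending like _2 or _b are one class to them, and where a whole thing is asked for, a point or a joint stands for the part that bears it (a point fixed in the world has none). Each returns a list of dicts, best first, with "confidence" (0 to 1); they miss things now and then, are a little off and sometimes report something else, mostly with a low value. They report only what shows in the picture. A call takes as long as a camera call.
- eyes.regions_of(camera, label): "mask" (400x640 bool, what is visible of it) and "bbox" ([left, top, right, bottom] in pixels, round what is visible of it).
- eyes.place_of(camera, label): "centre" ([column, row] in pixels: a listed point, or the origin of a listed thing).
The state is a dict: "clock": time; "qpos": joint angles; "qd": joint speeds; "effort": joint torques, N m; "position": TCP position; "ee_rot": TCP orientation; "contact_force": force on the tool from outside, world axes, zero at the start; "moment": the same for the moment, N m; "width": finger opening in m; "gripper_force": force on a finger pad.
Only numpy, scipy, OpenCV 4.12 (cv2) and the standard library are available. Lean on these libraries where they do the work, as an engineer would, in place of code of your own. Each camera call takes 0.05 s, during which the arm holds its last target. There are 200 camera calls.

## Task

Clear the two piping nozzles left on the green chopping board: stand them, tip up, one by one in the two free pockets of the white washing cassette, which is clipped into its blue box. Then pinch the cassette's two lime-green side catches together and lift the loaded cassette level out of the box, and finish while still holding it still by the catches, at least 10 cm higher than it sat, with all four nozzles standing in it. Leave the bowl, the jar and the two baking cups nearby where they are.

Things in the scene. Friction and masses are not known exactly. Their poses are not given: they have to be found in the camera images.
- nozzle_box: blue plastic box fixed to the worktop, open on top, 71 mm (x) by 203 mm (y) outside (77 by 209 over the lip at the rim), rim 30 mm above the worktop, walls 3 mm, floor 4 mm; origin: centre of its underside; x across, y along the box. In the middle of each long side a window under the rim holds a hook of the cassette
- cassette: white carrier, loose but held in the box by its hooks unless pinched: 63 mm (x) by 194 mm (y), 0.2 kg empty, 1 mm play in x; origin: centre of its underside, 4 mm above the worktop in the box; y along the row of four pockets. Pocket blocks 16 mm high; a housing 34 by 30 mm in the middle up to 52 mm above the origin has the lime-green catches on its +x and -x sides
- grip (a point): middle between the two catch pads, on the cassette's axis 43 mm above its origin: place the fingers one on each pad, closing along the cassette's x axis
- pad_a (a point): centre of the outer face of the green thumb pad on the cassette's +x side; the pad is 28 mm wide (y) and 26 mm high, its lower edge 34 mm and its top edge 60 mm above the worktop while in the box; the two faces are 62 mm apart at rest, 50 mm pinched
- pad_b (a point): the same for the pad on the -x side
- catch_a (a joint): inward travel of catch_a (m): 0 at rest (hook latched), 0.006 fully pinched; the hook is out of the box from 0.0035 on. Spring: about 2 N at rest, 5.5 N fully in; it springs back when let go (pad on the +x side)
- catch_b (a joint): inward travel of catch_b (m): 0 at rest (hook latched), 0.006 fully pinched; the hook is out of the box from 0.0035 on. Spring: about 2 N at rest, 5.5 N fully in; it springs back when let go (pad on the -x side)
- pocket0 (a point): centre of the floor of a pocket of the cassette, where the centre of a nozzle's foot belongs; axes as the cassette's; the round pocket is 33.5 mm wide and 12 mm deep, with a 2 mm chamfer at its mouth; at y = -77 mm along the cassette
- pocket1 (a point): centre of the floor of a pocket of the cassette, where the centre of a nozzle's foot belongs; axes as the cassette's; the round pocket is 33.5 mm wide and 12 mm deep, with a 2 mm chamfer at its mouth; at y = -39 mm along the cassette
- pocket2 (a point): centre of the floor of a pocket of the cassette, where the centre of a nozzle's foot belongs; axes as the cassette's; the round pocket is 33.5 mm wide and 12 mm deep, with a 2 mm chamfer at its mouth; at y = 39 mm along the cassette
- pocket3 (a point): centre of the floor of a pocket of the cassette, where the centre of a nozzle's foot belongs; axes as the cassette's; the round pocket is 33.5 mm wide and 12 mm deep, with a 2 mm chamfer at its mouth; at y = 77 mm along the cassette
- nozzle1: stainless steel piping nozzle, a hollow-looking cone 50 mm tall, 28 mm wide at the foot tapering to 13 mm at the tip, about 30 g; origin: centre of its foot, z up through the tip. All four nozzles are the same outside, and any of them may be the ones on the board
- nozzle2: stainless steel piping nozzle, a hollow-looking cone 50 mm tall, 28 mm wide at the foot tapering to 13 mm at the tip, about 30 g; origin: centre of its foot, z up through the tip. All four nozzles are the same outside, and any of them may be the ones on the board
- nozzle3: stainless steel piping nozzle, a hollow-looking cone 50 mm tall, 28 mm wide at the foot tapering to 13 mm at the tip, about 30 g; origin: centre of its foot, z up through the tip. All four nozzles are the same outside, and any of them may be the ones on the board
- nozzle4: stainless steel piping nozzle, a hollow-looking cone 50 mm tall, 28 mm wide at the foot tapering to 13 mm at the tip, about 30 g; origin: centre of its foot, z up through the tip. All four nozzles are the same outside, and any of them may be the ones on the board
- board: fixed green chopping board 280 mm (x) by 190 mm (y), 8 mm thick; two nozzles stand upright on it; origin: centre of its underside. Pocket floors lie 8 mm above the worktop too
- bowl: black mixing bowl, 170 mm wide and 75 mm high, on a flat white kitchen scale 16 mm high, left of the box; leave alone; origin: centre of its underside
- cup1: white baking cup with a biscuit ball, 50 mm wide, 38 mm high; leave alone; origin: centre of its underside
- cup2: the same, another one
- jar: amber jar with a red cap, 60 mm wide, 85 mm high, right of the board; leave alone; origin: centre of its underside

How it is judged:
On the way, in this order (a step that is already met when the one before it is completed fails the run):
1. all four nozzles stand in pockets of the cassette, let go, with the cassette still sitting in its box ((distance between nozzle1 and pocket0 below 0.007 m or distance between nozzle1 and pocket1 below 0.007 m or distance between nozzle1 and pocket2 below 0.007 m or distance between nozzle1 and pocket3 below 0.007 m) and angle between the z axis of each of nozzle1, nozzle2, nozzle3, nozzle4 and the z axis of cassette, either way round below 0.2 rad and (distance between nozzle2 and pocket0 below 0.007 m or distance between nozzle2 and pocket1 below 0.007 m or distance between nozzle2 and pocket2 below 0.007 m or distance between nozzle2 and pocket3 below 0.007 m) and (distance between nozzle3 and pocket0 below 0.007 m or distance between nozzle3 and pocket1 below 0.007 m or distance between nozzle3 and pocket2 below 0.007 m or distance between nozzle3 and pocket3 below 0.007 m) and (distance between nozzle4 and pocket0 below 0.007 m or distance between nozzle4 and pocket1 below 0.007 m or distance between nozzle4 and pocket2 below 0.007 m or distance between nozzle4 and pocket3 below 0.007 m) and contact force between each of nozzle1, nozzle2, nozzle3, nozzle4 and the fingers below 0.05 N and distance between cassette and nozzle_box below 0.012 m), for 0.2 s.
2. both catches are pinched in, with all four nozzles in the cassette ((distance between nozzle1 and pocket0 below 0.007 m or distance between nozzle1 and pocket1 below 0.007 m or distance between nozzle1 and pocket2 below 0.007 m or distance between nozzle1 and pocket3 below 0.007 m) and angle between the z axis of each of nozzle1, nozzle2, nozzle3, nozzle4 and the z axis of cassette, either way round below 0.2 rad and (distance between nozzle2 and pocket0 below 0.007 m or distance between nozzle2 and pocket1 below 0.007 m or distance between nozzle2 and pocket2 below 0.007 m or distance between nozzle2 and pocket3 below 0.007 m) and (distance between nozzle3 and pocket0 below 0.007 m or distance between nozzle3 and pocket1 below 0.007 m or distance between nozzle3 and pocket2 below 0.007 m or distance between nozzle3 and pocket3 below 0.007 m) and (distance between nozzle4 and pocket0 below 0.007 m or distance between nozzle4 and pocket1 below 0.007 m or distance between nozzle4 and pocket2 below 0.007 m or distance between nozzle4 and pocket3 below 0.007 m) and value of joint each of catch_a, catch_b above 0.0035 m), for 0.1 s.
At the end, for the whole second after the job is handed in: Cassette held still in the fingers, both catches in over 3.5 mm, origin over 94 mm above the box's underside, level within 0.2 rad, not touching the box; every nozzle within 7 mm of a pocket's floor centre and 0.2 rad of upright in it; bowl, jar and cups within 20 mm of their start (all of step 2 and z of cassette in the frame of nozzle_box above 0.094 m and angle between cassette's own z axis and vertical below 0.2 rad and linear speed of cassette below 0.03 m/s and angular speed of cassette below 0.3 rad/s and contact force between cassette and the fingers above 3 N and contact force between cassette and nozzle_box below 0.05 N and distance of each of bowl, cup1, cup2, jar from where it was at the start of the episode below 0.02 m); the arm keeps its last pose, push and grip.
It fails at once if a bystander (bowl, cup, jar) is pushed more than 20 mm or tipped (distance of any of bowl, cup1, cup2, jar from where it was at the start of the episode above 0.02 m or angle between any of bowl, cup1, cup2, jar's own z axis and vertical above 0.4 rad).
It fails at once if the cassette is tipped far from level (over 0.4 rad) (angle between cassette's own z axis and vertical above 0.4 rad).
It also fails if it takes over 59 s, if anything falls off the work surface, if the arm or the gripper's body presses on something with over 40 N, if the wrist force passes 120 N, or if a joint passes its speed limit or range.

## Working session

There is one attempt and no reset: what is moved stays moved. The work goes in short steps, Python scripts to look and compute and a shell command to move; the robot and the scene stay as the last step left them, time stands still between calls to the robot, and variables do not carry over. Pictures are saved under pics/ and viewed, at most 11 in all, crops included, and the job is handed in when it is done.

```bash
mkdir -p pics
cat > h.py <<'E'
import numpy as np,cv2
from rig import manip,eyes
def cam(n):
    i=eyes.get_image(n); K=np.array([[i["fx"],0,i["cx"]],[0,i["fy"],i["cy"]],[0,0,1]]); return i["frame"],K@np.c_[i["R"],i["t"]]
def tri(Ps,uvs):
    A=np.vstack([np.outer(uv,P[2])-P[:2] for P,uv in zip(Ps,uvs)]); s=np.linalg.svd(A)[2][-1]; return s[:3]/s[3]
def atz(P,uv,z):
    A=np.outer(uv,P[2])-P[:2]; return np.linalg.solve(A[:,:2],-(A[:,2]*z+A[:,3]))
def proj(P,X):
    p=P@np.r_[X,1]; return p[:2]/p[2]
E
python3 - <<'E'
from h import *
P={}
for n in("scene","top"):
    f,P[n]=cam(n); cv2.imwrite(f"pics/{n}0.png",f[...,::-1])
    c=-np.linalg.inv(P[n][:,:3])@P[n][:,3]; print(n,"cam at",c.round(3))
zs=dict(nozzle_box=0,cassette=.004,grip=.047,pad_a=.047,pad_b=.047,pocket0=.008,pocket1=.008,pocket2=.008,pocket3=.008,nozzle1=.008,bowl=.016,cup1=0,jar=0,board=0)
for l,z in zs.items():
    for n in P:
        for d in eyes.place_of(n,l)[:5]:
            print(l,n,round(d["confidence"],2),np.round(d["centre"],1),atz(P[n],d["centre"],z).round(4))
print(manip.get_state())
E
```

```text
scene cam at [1.109 0.598 0.847]
top cam at [0.329 0.007 1.66 ]
nozzle_box top 0.76 [279.6 231. ] [0.558  0.1299]
cassette scene 0.56 [372.  223.6] [0.5624 0.1326]
cassette top 0.77 [274. 231.] [0.5574 0.1482]
cassette top 0.58 [302.1 224.5] [0.5797 0.055 ]
grip top 0.93 [279.6 228.1] [0.561  0.1266]
grip top 0.34 [300.6 225.6] [0.5695 0.0586]
pad_a scene 0.59 [379.4 207.1] [0.5355 0.1285]
pad_a scene 0.42 [366.3 221. ] [0.5952 0.1407]
pad_a scene 0.17 [296.1 155.6] [ 0.576  -0.1802]
pad_a top 0.59 [280.3 219.4] [0.5896 0.1248]
pad_a top 0.47 [279.2 234.2] [0.5411 0.1275]
pad_b scene 0.59 [379.4 207.1] [0.5355 0.1285]
pad_b scene 0.42 [366.3 221. ] [0.5952 0.1407]
pad_b scene 0.17 [296.1 155.6] [ 0.576  -0.1802]
pad_b top 0.59 [280.3 219.4] [0.5896 0.1248]
pad_b top 0.47 [279.2 234.2] [0.5411 0.1275]
pocket0 scene 0.76 [363.6 213.9] [0.5581 0.0954]
pocket0 scene 0.73 [385.9 226.5] [0.5441 0.1658]
pocket0 scene 0.62 [351.5 208.1] [0.5687 0.0583]
pocket0 scene 0.56 [397.2 239.2] [0.5526 0.2143]
pocket0 top 0.83 [301.4 227. ] [0.5706 0.0571]
pocket0 top 0.65 [256.5 230.2] [0.5593 0.206 
[... 2234 characters left out ...]
1.5, 'qpos': array([-1.24700010e+00,  2.75907616e-01,  1.50493203e+00,  1.46134845e-05,
        1.36068663e+00, -1.21008404e-01]), 'qd': array([ 2.21383940e-04, -3.69618779e-04, -3.87169925e-04,  1.12502730e-03,
        1.90893062e-03,  1.59738692e-06]), 'effort': array([ 4.50696953e-04, -4.16649950e+01, -2.46095234e+01, -2.15632017e-04,
        1.22998686e-04,  7.91516399e-07]), 'position': array([ 0.24741505, -0.51907396,  0.22041087]), 'ee_rot': array([3.22933332e-05, 9.75370713e-01, 2.20571919e-01, 1.04686094e-05]), 'contact_force': array([ 0.56314022, -0.61384861, -0.69793587]), 'moment': array([-0.03059988, -0.03752843,  0.02902925]), 'gripper_force': 0.0, 'width': 0.08517035109469336}
```

Run:
```python
import cv2
a=cv2.imread("pics/top0.png")[150:290,230:420]; b=cv2.imread("pics/scene0.png")[110:270,240:440]
cv2.imwrite("pics/topc.png",cv2.resize(a,None,fx=4,fy=4,interpolation=cv2.INTER_CUBIC))
cv2.imwrite("pics/scc.png",cv2.resize(b,None,fx=3.7,fy=3.7,interpolation=cv2.INTER_CUBIC))
```

```text
(no output)
```

View pics/topc.png

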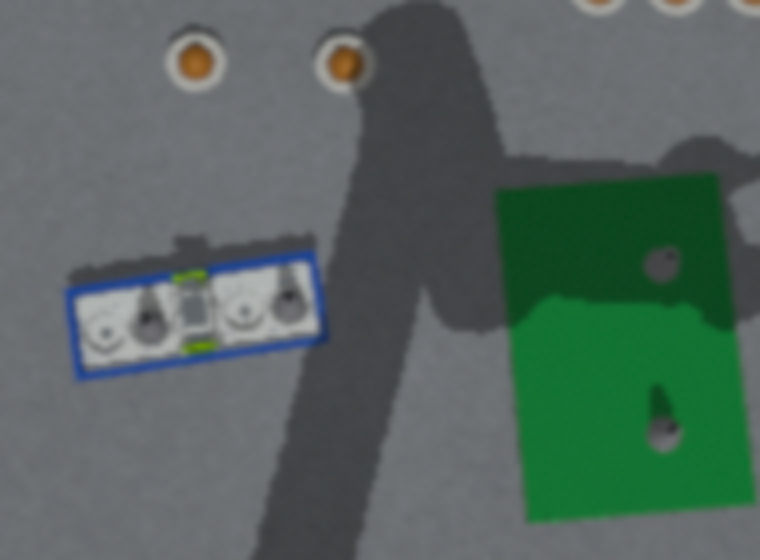

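View pics/scc.png

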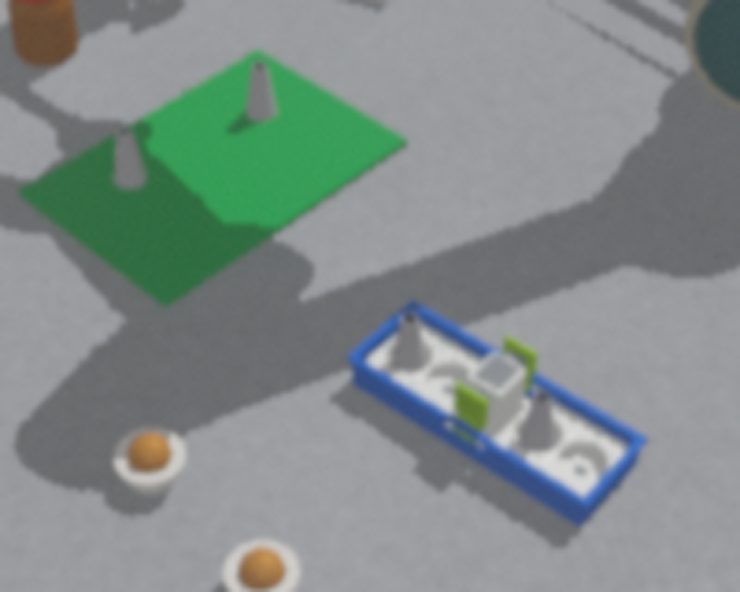

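The top crop shows the box with free pockets at crop (105,332) and (243,312), filled ones at (150,325) and (289,300), the catches at (190,277) and (200,347), and the board nozzles' tips near (668,262) and (670,428). The scene crop agrees: nozzles at (128,158) and (262,92) on the board, and the free pockets next to the housing and at the near right end.

```bash
cat > m.py <<'E'
from h import *
from scipy.optimize import least_squares
def hullc(P,pts):
    q=np.array([proj(P,p) for p in pts],np.float32); m=cv2.moments(cv2.convexHull(q)); return np.array([m["m10"],m["m01"]])/m["m00"],m
def cone(X,w=1):
    a=np.linspace(0,2*np.pi,24); r=lambda R,z:[(X[0]+R*np.cos(t),X[1]+R*np.sin(t),X[2]+z) for t in a]; return r(.014,0)+r(.0065,.05)
def box(v):
    c,s=np.cos(v[2]),np.sin(v[2]); out=[]
    for hx,hy,z in((.0355,.1015,0),(.0385,.1045,.03),(.0385,.1045,.026)):
        for a in(-hx,hx):
            for b in(-hy,hy): out.append((v[0]+c*a-s*b,v[1]+s*a+c*b,z+v[3]))
    return out
def ang(m): return .5*np.arctan2(2*m["mu11"],m["mu20"]-m["mu02"])
E
python3 - <<'E'
from m import *
P={};F={};bx={};gr={};nz={}
for n in("scene","top"):
    f,P[n]=cam(n);F[n]=f
    hsv=cv2.cvtColor(f,cv2.COLOR_RGB2HSV)
    w=np.zeros((400,640),np.uint8)
    b=cv2.inRange(hsv,(105,110,40),(125,255,255)); b=b*(1 if 1 else 1)
    k,l,st,ce=cv2.connectedComponentsWithStats(b); i=1+np.argmax(st[1:,4]);
    pts=cv2.findNonZero((l==i).astype(np.uint8)); h=cv2.convexHull(pts)
    M=np.zeros_like(b); cv2.fillConvexPoly(M,h,1); bx[n]=cv2.moments(M,True)
    g=cv2.inRange(hsv,(28,120,60),(48,255,255)); k,l,st,ce=cv2.connectedComponentsWithStats(g)
    gr[n]=[(ce[i].round(1),st[i,4]) for i in range(1,k) if st[i,4]>5]
    nz[n]=[]
    for d in eyes.regions_of(n,"nozzle1"):
        m=cv2.moments(d["mask"].astype(np.uint8),True)
        c=np.array([m["m10"],m["m01"]])/max(m["m00"],1); xy=atz(P[n],c,.03); nz[n].append(c); print(n,round(d["confidence"],2),c.round(1),m["m00"],xy.round(3))
print(gr)
def res(v,ns=P):
    r=[]
    for n in ns:
        c,m=hullc(P[n],box(v)); d=bx[n]; r+=list(c-np.array([d["m10"],d["m01"]])/d["m00"]); r.append(30*np.sin(ang(m)-ang(d)))
    return r
s=least_squares(res,[.56,.13,.1,0]); print("box",s.x,np.round(s.fun,2),{n:(bx[n]["m00"],round(hullc(P[n],box(s.x))[1]["m00"])) for n in P})
for n in P: print(n,least_squares(lambda v:res(np.r_[v,0],[n]),[.56,.13,.1]).x)
s0=s.x;c,sn=np.cos(s0[2]),np.sin(s0[2])
for y in(-.077,-.039,0,.039,.077): print("pocket",y,(s0[:2]+y*np.array([-sn,c])).round(4))
for g in((.601,-.25),(.463,-.249),):
    o={}
    for n in P:
        o[n]=min(nz[n],key=lambda c:np.linalg.norm(atz(P[n],c,.03)-g))
    s=least_squares(lambda X:np.r_[hullc(P["scene"],cone(X))[0]-o["scene"],hullc(P["top"],cone(X))[0]-o["top"]],[*g,.008]);print("nozzle",s.x.round(4),s.fun.round(2))
for z in(.047,):
    for n in P: print(n,[atz(P[n],c,z).round(4) for c,a in gr[n]])
E
```

```text
scene 0.53 [385.1 224.6] 105.0 [0.556 0.171]
scene 0.41 [274.1 152.8] 96.0 [ 0.608 -0.251]
top 0.52 [395.2 258.2] 36.0 [ 0.466 -0.249]
{'scene': [(array([380.6, 204.8]), np.int32(16)), (array([367. , 219.5]), np.int32(51))], 'top': [(array([277.2, 218.7]), np.int32(13)), (array([279.6, 236.2]), np.int32(16))]}
box [ 0.20088556 -0.81957323 -0.98314106 -1.24370742] [ -80.59   11.19  -29.97 -166.46  -30.64  -15.54] {'scene': (2091.0, 354), 'top': (965.0, 554)}
scene [0.55985901 0.13002052 0.1       ]
top [ 0.21937054 -0.81871189  0.40184302]
pocket -0.077 [ 0.1368 -0.8623]
pocket -0.039 [ 0.1684 -0.8412]
pocket 0 [ 0.2009 -0.8196]
pocket 0.039 [ 0.2333 -0.798 ]
pocket 0.077 [ 0.265  -0.7769]
nozzle [ 0.4989 -0.2768 -0.0424] [24.06 -5.13  4.87 -7.85]
nozzle [ 0.4827 -0.2877 -0.1057] [26.88  5.66  5.12 -1.42]
scene [array([0.5273, 0.1248]), array([0.5904, 0.1382])]
top [array([0.5919, 0.135 ]), array([0.5346, 0.1261])]
```

Run:
```python
from m import *
P={};bx={};o={}
g=np.array([(.604,-.249),(.465,-.249)])
for n in("scene","top"):
    f,P[n]=cam(n); hsv=cv2.cvtColor(f,cv2.COLOR_RGB2HSV)
    b=cv2.inRange(hsv,(105,110,40),(125,255,255))
    k,l,st,ce=cv2.connectedComponentsWithStats(b); q=proj(P[n],[.56,.13,.03]); i=1+np.argmin([np.linalg.norm(c-q)-s[4]/10 for c,s in zip(ce[1:],st[1:])])
    print(n,[(ce[j].round(),st[j,4]) for j in range(1,k) if st[j,4]>50],i)
    M=np.zeros_like(b); cv2.fillConvexPoly(M,cv2.convexHull(cv2.findNonZero((l==i).astype(np.uint8))),1); bx[n]=cv2.moments(M,True)
    gm=cv2.inRange(hsv,(50,110,30),(85,255,255)); k,l,st,_=cv2.connectedComponentsWithStats(gm); i=1+np.argmax(st[1:,4])
    B=np.zeros_like(b); cv2.fillConvexPoly(B,cv2.convexHull(cv2.findNonZero((l==i).astype(np.uint8))),1)
    N=((hsv[...,1]<90)&(B>0)).astype(np.uint8); k,l,st,ce=cv2.connectedComponentsWithStats(N)
    print(n,[(ce[j].round(1),st[j].tolist()) for j in range(1,k) if st[j,4]>8])
    o[n]=[]
    for p in g:
        q=proj(P[n],[*p,.03]); j=1+np.argmin(np.linalg.norm(ce[1:]-q,axis=1)); o[n].append((ce[j],st[j,4]))
kw=dict(diff_step=1e-3,x_scale=[.1,.1,.1,.1])
def res(v,ns=P):
    r=[]
    for n in ns:
        c,m=hullc(P[n],box(v)); d=bx[n]; r+=list(c-np.array([d["m10"],d["m01"]])/d["m00"]); r.append(30*np.sin(ang(m)-ang(d)))
    return r
s=least_squares(res,[.56,.13,.1,.001],**kw); print("box",s.x.round(4),np.round(s.fun,2),{n:(bx[n]["m00"],round(hullc(P[n],box(s.x))[1]["m00"])) for n in P})
for n in P: print(n,least_squares(lambda v:res(np.r_[v,0],[n]),[.56,.13,.1],diff_step=1e-3).x.round(4))
s0=s.x;c,sn=np.cos(s0[2]),np.sin(s0[2])
for y in(-.077,-.039,0,.039,.077): print("pocket",y,(s0[:2]+y*np.array([-sn,c])).round(4))
for i,p in enumerate(g):
    f=lambda X:np.concatenate([hullc(P[n],cone(X))[0]-o[n][i][0] for n in P])
    s=least_squares(f,[*p,.008],diff_step=1e-3); t=least_squares(lambda v:hullc(P["top"],cone([*v,.008]))[0]-o["top"][i][0],p,diff_step=1e-3)
    print("nozzle",s.x.round(4),s.fun.round(2),[(o[n][i][1],round(hullc(P[n],cone(s.x))[1]["m00"])) for n in P],"top only",t.x.round(4))
```

```text
scene [(array([361., 198.]), np.int32(76)), (array([374., 227.]), np.int32(649))] 2
scene [(array([309.9, 135.3]), [306, 127, 9, 16, 104]), (array([274.3, 153.4]), [270, 143, 10, 19, 127])]
top [(array([279., 228.]), np.int32(343)), (array([631., 355.]), np.int32(943))] 1
top [(array([395.2, 215.6]), [391, 212, 9, 9, 60]), (array([395.4, 258.4]), [392, 254, 8, 9, 54])]
box [ 0.5621  0.1328  0.176  -0.0012] [-0.62 -0.13  0.72 -0.62  0.48 -0.52] {'scene': (2087.0, 2249), 'top': (1608.0, 1501)}
scene [0.562  0.1351 0.2063]
top [0.5635 0.1307 0.1585]
pocket -0.077 [0.5756 0.057 ]
pocket -0.039 [0.5689 0.0944]
pocket 0 [0.5621 0.1328]
pocket 0.039 [0.5553 0.1712]
pocket 0.077 [0.5486 0.2086]
nozzle [ 0.6081 -0.2534  0.0082] [-0.49 -0.08 -0.35  0.4 ] [(np.int32(127), 110), (np.int32(60), 59)] top only [ 0.6094 -0.2546]
nozzle [ 0.4673 -0.2522  0.0074] [-0.21 -0.04 -0.15  0.16] [(np.int32(104), 101), (np.int32(54), 58)] top only [ 0.4677 -0.2526]
```

```bash
python3 -m creep '[[0.6,0.627,-0.292,0.2,-0.2043],[0.6,0.627,-0.292,0.2,-0.2043],[0.6,0.627,-0.292,0.2,-0.2043],[0.6,0.627,-0.292,0.2,-0.2043],[0.6,0.627,-0.292,0.2,-0.2043],[0.6,0.627,-0.292,0.2,-0.2043],[0.6,0.627,-0.292,0.2,-0.2043],[0.6,0.627,-0.292,0.2,-0.2043],[0.6,0.627,-0.292,0.2,-0.2043],[0.6,0.627,-0.292,0.2,-0.2043]]' 25
cat > go.py <<'E'
# go.py x y z [yaw]: shift to a world target in the tool's axes, normalised
import sys
from h import *
from scipy.spatial.transform import Rotation as R
s=manip.get_state(); q=s["ee_rot"]; r=R.from_quat(np.r_[q[1:],q[0]]).as_matrix()
d=r.T@(np.array(sys.argv[1:4],float)-s["position"])
print("t",s["clock"],"pos",s["position"].round(4),"yaw y",round(np.arctan2(r[1,1],r[0,1]),4),"norm",(d/.5).round(4),"F",s["contact_force"].round(1),"w",round(s["width"],4),"g",round(s["gripper_force"],1))
E
python3 go.py .4675 -.2524 .038
```

```text
clock: 2.8
position: [0.468, -0.2517, 0.1202]
ee_rot: [-0.0, 0.649, 0.761, -0.0]
contact_force: [-0.6, 0.1, 0.0]
width: 0.0514
gripper_force: 0.0
t 2.8 pos [ 0.468  -0.2517  0.1202] yaw y 0.159 norm [-0.0011 -0.0012  0.1645] F [-0.6  0.1  0. ] w 0.0514 g 0.0
```

```bash
python3 -m creep '[[0.6,-0.001,-0.001,0.06,0],[0.6,-0.001,-0.001,0.12,0],[0.6,-0.001,-0.001,0.1645,0],[0.6,-0.001,-0.001,0.1645,0],[0,-0.001,-0.001,0.1645,0],[0,-0.001,-0.001,0.1645,0],[0,-0.001,-0.001,0.1645,0],[0,-0.001,-0.001,0.1645,0],[0,-0.001,-0.001,0.1645,0]]' 30
python3 go.py .4675 -.2524 .13
```

```text
clock: 3.7
position: [0.468, -0.2538, 0.0395]
ee_rot: [0.002, 0.649, 0.761, -0.0]
contact_force: [-0.3, 0.1, 6.7]
width: 0.0124
gripper_force: 29.6
t 3.7 pos [ 0.468  -0.2538  0.0395] yaw y 0.1577 norm [ 0.0025 -0.0002 -0.1809] F [-0.3  0.1  6.7] w 0.0124 g 29.6
```

Run:
```python
from m import *
for n in("scene","top"):
    f,P=cam(n); hsv=cv2.cvtColor(f,cv2.COLOR_RGB2HSV); b=cv2.inRange(hsv,(105,90,40),(125,255,255))
    q=proj(P,[.563,.131,.02]); yy,xx=np.mgrid[:400,:640]; b[np.hypot(xx-q[0],yy-q[1])>60]=0
    M=np.zeros_like(b); cv2.fillConvexPoly(M,cv2.convexHull(cv2.findNonZero(b)),1); d=cv2.moments(M,True)
    def res(v):
        c,m=hullc(P,box([*v,0])); return np.r_[c-np.array([d["m10"],d["m01"]])/d["m00"],30*np.sin(ang(m)-ang(d))]
    s=least_squares(res,[.563,.131,.158],diff_step=1e-3); print(n,s.x.round(4),d["m00"],hullc(P,box([*s.x,0]))[1]["m00"])
```

```text
scene [0.5601 0.1316 0.1596] 2265.0 2242.750522502698
top [0.5635 0.1312 0.1606] 1635.0 1502.0953754924703
```

Run:
```python
from h import *
f,P=cam("scene"); q=proj(P,[.468,-.253,.04]).astype(int); print(q)
cv2.imwrite("pics/g1.png",cv2.resize(f[q[1]-45:q[1]+35,q[0]-50:q[0]+50,::-1],None,fx=7,fy=7,interpolation=cv2.INTER_CUBIC))
```

```text
[309 131]
```

View pics/g1.png

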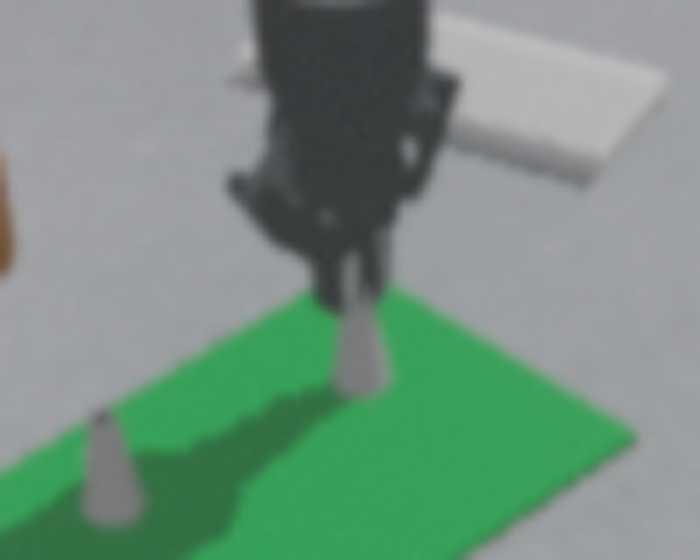

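The nozzle stands between the fingertips, gripped near its tip (fingertip ends near crop (340,308) and (375,303), foot at (365,390)). I'll check how low the fingertips really are.

```bash
python3 - <<'E'
from h import *
f,P=cam("scene"); 
for z in(.008,.0255,.035,.0395,.045,.055):
    print(z,[((proj(P,[.468+a,-.2538+.157*a,z])-[309-50,131-45])*7).round() .tolist()for a in(-.012,0,.012)])
E
python3 go.py .4675 -.2524 .13
```

```text
0.008 [[371.0, 363.0], [353.0, 375.0], [335.0, 387.0]]
0.0255 [[369.0, 333.0], [352.0, 345.0], [334.0, 357.0]]
0.035 [[369.0, 316.0], [351.0, 328.0], [333.0, 341.0]]
0.0395 [[368.0, 308.0], [351.0, 320.0], [333.0, 333.0]]
0.045 [[368.0, 299.0], [350.0, 311.0], [332.0, 323.0]]
0.055 [[367.0, 281.0], [349.0, 293.0], [331.0, 305.0]]
t 3.9 pos [ 0.468  -0.2538  0.0395] yaw y 0.1578 norm [ 0.0025 -0.0002 -0.1809] F [ 0.  -0.9  6.5] w 0.0123 g 29.6
```

```bash
python3 -m creep '[[0.5,0.0025,0,0,0],[0.5,0.0025,0,0,0],[0.5,0.0025,0,0.01,0],[0.5,0.0025,0,0.023,0],[0.5,0.0025,0,0.023,0]]' 30
python3 - <<'E'
from h import *
f,P=cam("scene"); q=np.array([309,131]); print(manip.get_state()["position"])
cv2.imwrite("pics/g2.png",cv2.resize(f[q[1]-40:q[1]+30,q[0]-40:q[0]+40,::-1],None,fx=8,fy=8,interpolation=cv2.INTER_CUBIC))
E
```

```text
clock: 4.4
position: [0.4661, -0.2511, 0.0253]
ee_rot: [-0.001, 0.649, 0.761, -0.0]
contact_force: [-0.1, -0.2, 0.3]
width: 0.0429
gripper_force: 0.0
[ 0.4663517  -0.25128523  0.02570435]
```

View pics/g2.png

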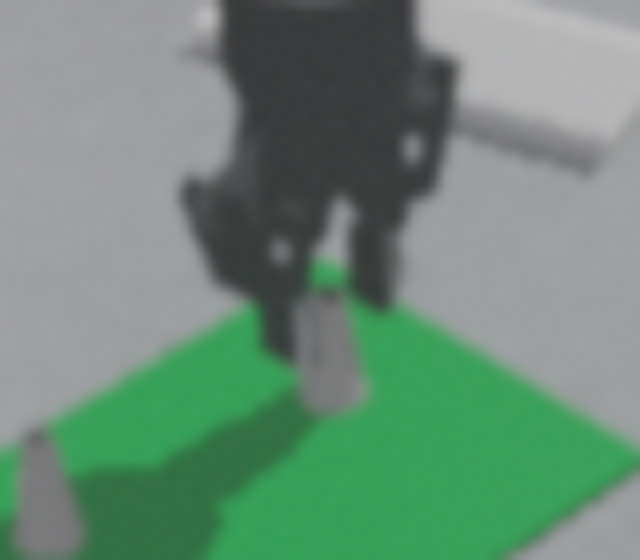

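The nozzle is centred between the open fingers (tips at crop (280,355) and (380,308), nozzle from (325,290) to (330,405)); the fingertips sit higher on it than nominal.

```bash
python3 -m creep '[[0,0,0,0,0],[0,0,0,0,0],[0,0,0,0,0],[0,0,0,0,0],[0,0,0,0,0]]' 30
python3 go.py .4675 -.2524 .15
```

```text
clock: 4.95
position: [0.467, -0.2518, 0.0267]
ee_rot: [0.0, 0.649, 0.761, -0.0]
contact_force: [0.6, 0.0, -0.7]
width: 0.0168
gripper_force: 28.9
t 4.95 pos [ 0.467  -0.2518  0.0267] yaw y 0.1576 norm [-0.0014  0.0008 -0.2465] F [ 0.6  0.  -0.7] w 0.0168 g 28.9
```

```bash
python3 -m creep '[[0,0,0,-0.06,0],[0,0,0,-0.14,0],[0,0,0,-0.2,0],[0,0,0,-0.2,0]]' 40
python3 go.py .5682 .0928 .10
```

```text
clock: 5.35
position: [0.4698, -0.2537, 0.1312]
ee_rot: [0.005, 0.649, 0.761, 0.0]
contact_force: [1.2, -1.0, 0.6]
width: 0.0153
gripper_force: 39.1
t 5.35 pos [ 0.4698 -0.2537  0.1312] yaw y 0.1577 norm [0.6539 0.3028 0.0598] F [ 1.2 -1.   0.6] w 0.0153 g 39.1
```

```bash
python3 -m creep '[[0,0.06,0.03,0,0],[0,0.13,0.06,0,0],[0,0.22,0.1,0,0],[0,0.31,0.145,0,0],[0,0.4,0.185,0,0],[0,0.49,0.225,0.02,0],[0,0.57,0.265,0.04,0],[0,0.62,0.29,0.06,0],[0,0.654,0.303,0.06,0],[0,0.654,0.303,0.06,0]]'
python3 - <<'E'
from h import *
s=manip.get_state();print(s["position"],s["width"])
o=[]
for n,p in(("scene",[.562,.13,.06]),("top",[.56,.13,.06])):
    f,P=cam(n); q=proj(P,p).astype(int); print(n,q)
    o.append(cv2.resize(f[q[1]-45:q[1]+35,q[0]-40:q[0]+40,::-1],None,fx=5,fy=5,interpolation=cv2.INTER_CUBIC))
    for d in eyes.regions_of(n,"nozzle1"):
        m=cv2.moments(d["mask"].astype(np.uint8),True); print(n,round(d["confidence"],2),m["m00"],(np.array([m["m10"],m["m01"]])/m["m00"]).round(1),d["bbox"])
cv2.imwrite("pics/p1.png",np.hstack(o))
E
```

```text
clock: 6.35
position: [0.5647, 0.0974, 0.095]
ee_rot: [-0.001, 0.648, 0.762, -0.001]
contact_force: [-0.8, 0.0, 0.4]
width: 0.0156
gripper_force: 39.1
[0.56468443 0.09736252 0.09501252] 0.015598957078317882
scene [373 208]
scene 0.69 100.0 [274.2 153.6] [272.9, 144.7, 278.6, 161.8]
scene 0.56 110.0 [385.1 224.2] [380.3, 215.1, 392.4, 231.3]
scene 0.44 138.0 [350.1 202.7] [345.9, 194.6, 360.3, 209.4]
top [278 227]
top 0.66 161.0 [278.1 165.6] [269.7, 160.4, 288.2, 172.7]
top 0.5 52.0 [267.3 231.3] [259.8, 227.7, 272.5, 235.4]
```

View pics/p1.png

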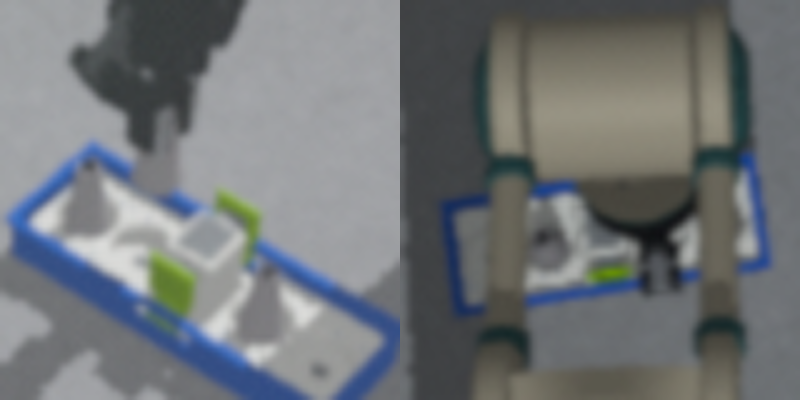

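The scene half shows the nozzle held upright with its foot near crop (155,190), over the second pocket (140,235), with neighbours at (88,205) and (262,310). The arm is still settling.

```bash
python3 -m creep '[[0,0,0,0,0],[0,0,0,0,0]]'
python3 go.py .5682 .0928 .05
python3 - <<'E'
from m import *
f,P=cam("scene"); s=manip.get_state(); X=s["position"]
# held nozzle: lower part grey/dark silhouette; print model hull to compare
for off in(.0187,.0165):
    q=np.array([proj(P,p) for p in cone(np.r_[X[:2],X[2]-off])]); print(q.min(0).round(1),q.max(0).round(1))
q=proj(P,X).astype(int); print(q)
cv2.imwrite("pics/p2.png",cv2.resize(f[q[1]-25:q[1]+45,q[0]-35:q[0]+45,::-1],None,fx=8,fy=8,interpolation=cv2.INTER_CUBIC))
E
```

```text
clock: 6.75
position: [0.5652, 0.094, 0.0968]
ee_rot: [0.0, 0.65, 0.76, 0.0]
contact_force: [0.7, 0.2, -0.6]
width: 0.0159
gripper_force: 39.1
t 6.75 pos [0.5652 0.094  0.0968] yaw y 0.1563 norm [-0.0033  0.0055  0.0937] F [ 0.7  0.2 -0.6] w 0.0159 g 39.1
[357.5 181.5] [368.3 201. ]
[357.5 180.8] [368.3 200.4]
[363 192]
```

View pics/p2.png

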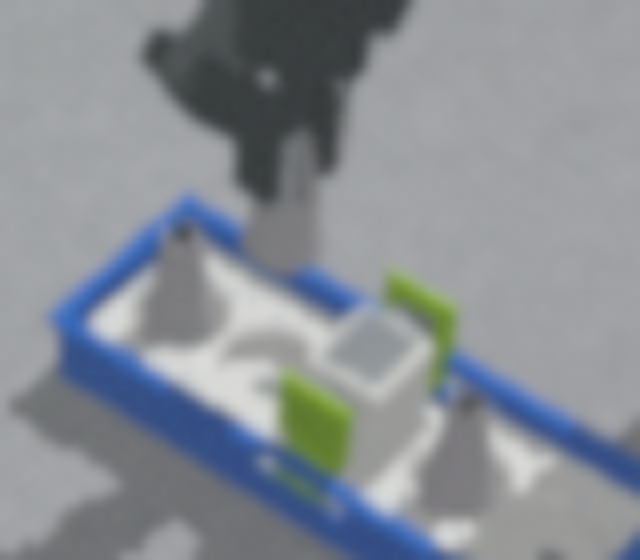

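The held nozzle's foot spans crop columns 243–320 with its bottom at row 270, matching the model at the TCP; the standing neighbours' feet span columns 138–222 (bottom 350) and 418–500 (bottom 520).

Run:
```python
from m import *
f,P=cam("scene")
foot=lambda X:np.array([proj(P,p) for p in cone([*X,.008])])
r=[]
for c0,c1,b,g in((345.3,355.8,210.8,(.57,.057)),(380.3,390.5,232,(.556,.17))):
    s=least_squares(lambda X:[foot(X)[:,0].min()+foot(X)[:,0].max()-c0-c1,foot(X)[:,1].max()-b],g,diff_step=1e-3).x; r.append(s); print(s.round(4))
d=r[1]-r[0]; print(np.linalg.norm(d),np.arctan2(-d[0],d[1]),"p1",r[0]+d*38/116,"p3",r[0]+d*154/116,"grip",r[0]+d*77/116)
```

```text
[0.568  0.0536]
[0.5484 0.1682]
0.11627139918117896 0.16901248619255888 p1 [0.56156793 0.09117732] p3 [0.54201003 0.20579201] grip [0.55499243 0.12971157]
```

```bash
python3 - <<'E'
from m import *
f,P=cam("scene"); g=f[...].astype(float)
r=[atz(P,np.array(c),.058) for c in((350.4,195.),(386.,216.2))]
d=r[1]-r[0]; print(r,np.linalg.norm(d),"p1",r[0]+d*38/116,"p3",r[0]+d*154/116,"grip",r[0]+d*77/116)
f,P=cam("top")
hsv=cv2.cvtColor(f,cv2.COLOR_RGB2HSV); q=proj(P,[.563,.131,.03]).astype(int)
# catch pads seen from above: pad_b free of the arm?
for n in("scene","top"):
    f,P=cam(n)
    for y in(-.03,0,.03):
        pass
E
python3 go.py .5665 .0925 .055
```

```text
[array([0.57106202, 0.05373211]), array([0.55304064, 0.16800947])] 0.1156896024449151 p1 [0.56515846 0.0911678 ] p3 [0.54713708 0.20544515] grip [0.55909955 0.12958863]
t 7.05 pos [0.5653 0.0948 0.0967] yaw y 0.1574 norm [-0.0049  0.0017  0.0835] F [ 0.2 -0.5  1. ] w 0.0154 g 39.1
```

```bash
python3 -m creep '[[0,-0.0053,0.0026,0.04,0],[0,-0.0053,0.0026,0.08,0],[0,-0.0053,0.0026,0.1,0],[0,-0.0053,0.0026,0.11,0],[0,-0.0053,0.0026,0.12,0],[0,-0.0053,0.0026,0.128,0],[0,-0.0053,0.0026,0.128,0]]'
python3 go.py .567 .092 .0262
```

```text
clock: 7.75
position: [0.567, 0.0926, 0.0326]
ee_rot: [0.0, 0.649, 0.761, -0.0]
contact_force: [0.1, 0.1, -0.3]
width: 0.0154
gripper_force: 39.1
t 7.75 pos [0.567  0.0926 0.0326] yaw y 0.1577 norm [-0.0012 -0.0001  0.0127] F [ 0.1  0.1 -0.3] w 0.0154 g 39.1
```

```bash
python3 -m creep '[[0,0,0,0.004,0],[0,0,0,0.008,0],[0,0,0,0.01,0],[0,0,0,0.011,0],[0,0,0,0.011,0]]'
```

```text
clock: 8.25
position: [0.567, 0.0926, 0.0271]
ee_rot: [0.0, 0.649, 0.761, -0.0]
contact_force: [-0.7, -0.9, -0.4]
width: 0.0157
gripper_force: 39.1
```

Release, then rise and view.

```bash
python3 -m creep '[[0.15,0,0,0,0],[0.3,0,0,0,0],[0.35,0,0,0,0],[0.35,0,0,0,0],[0.35,0,0,-0.03,0],[0.35,0,0,-0.09,0],[0.35,0,0,-0.18,0],[0.35,0,0,-0.2,0],[0.5,0,0,-0.2,0],[0.5,0,0,-0.2,0]]'
python3 - <<'E'
from h import *
f,P=cam("scene"); q=proj(P,[.56,.13,.04]).astype(int); print(q)
cv2.imwrite("pics/p3.png",cv2.resize(f[q[1]-35:q[1]+35,q[0]-45:q[0]+45,::-1],None,fx=8,fy=8,interpolation=cv2.INTER_CUBIC))
E
python3 go.py .6085 -.2535 .13
```

```text
clock: 9.25
position: [0.5661, 0.0925, 0.1263]
ee_rot: [-0.0, 0.649, 0.761, -0.001]
contact_force: [-0.2, 0.2, -0.5]
width: 0.0427
gripper_force: 0.0
[372 213]
t 9.3 pos [0.5657 0.0925 0.1256] yaw y 0.1576 norm [-0.6969 -0.0241 -0.0089] F [0.1 0.9 0.2] w 0.0425 g 0.0
```

View pics/p3.png

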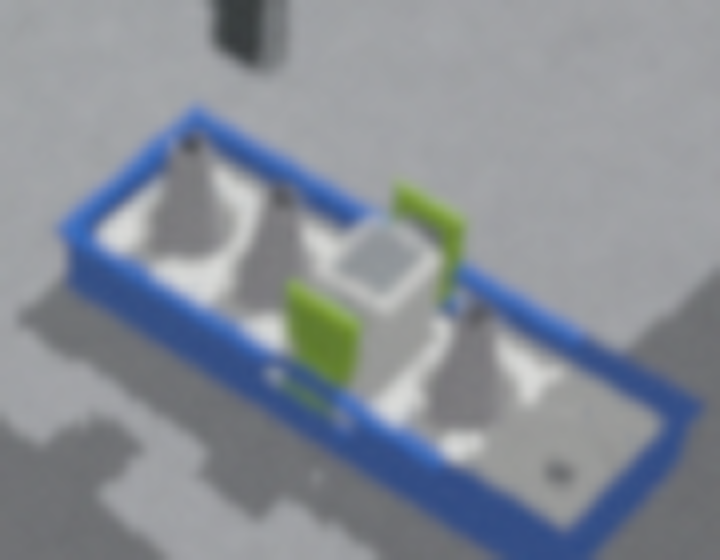

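The nozzle stands in the second pocket (tip at crop (282,195)), in line with its neighbours at (190,143) and (475,310); only the right-hand pocket (560,470) is free.

```bash
python3 -m creep '[[0.5,-0.697,-0.024,0,0],[0.5,-0.697,-0.024,0,0],[0.5,-0.697,-0.024,0,0],[0.5,-0.697,-0.024,0,0],[0.5,-0.697,-0.024,0,0],[0.5,-0.697,-0.024,0,0],[0.5,-0.697,-0.024,0,0],[0.5,-0.697,-0.024,0,0],[0.5,-0.697,-0.024,0,0],[0.5,-0.697,-0.024,0,0]]'
python3 go.py .6085 -.2535 .0262
```

```text
clock: 10.3
position: [0.6088, -0.2521, 0.1255]
ee_rot: [-0.002, 0.649, 0.761, -0.0]
contact_force: [-0.6, 0.7, -0.1]
width: 0.0423
gripper_force: 0.0
t 10.3 pos [ 0.6088 -0.2521  0.1255] yaw y 0.1579 norm [-0.0033 -0.0005  0.1987] F [-0.6  0.7 -0.1] w 0.0423 g 0.0
```

```bash
python3 -m creep '[[0.5,-0.002,0,0.07,0],[0.5,-0.002,0,0.14,0],[0.5,-0.002,0,0.18,0],[0.5,-0.002,0,0.199,0],[0.5,-0.002,0,0.199,0],[0,-0.002,0,0.199,0],[0,-0.002,0,0.199,0],[0,-0.002,0,0.199,0],[0,-0.002,0,0.199,0],[0,-0.002,0,0.199,0]]' 40
python3 go.py .6085 -.2535 .13
```

```text
clock: 11.3
position: [0.611, -0.2549, 0.0291]
ee_rot: [0.001, 0.649, 0.761, 0.0]
contact_force: [0.0, 0.9, 6.0]
width: 0.0157
gripper_force: 37.8
t 11.3 pos [ 0.611  -0.2549  0.0291] yaw y 0.1574 norm [ 0.0032 -0.0039 -0.2018] F [0.  0.9 6. ] w 0.0157 g 37.8
```

```bash
python3 -m creep '[[0,0,0,-0.05,0],[0,0,0,-0.12,0],[0,0,0,-0.2,0],[0,0,0,-0.2,0],[0,0,0,-0.2,0]]'
python3 go.py .5488 .2068 .13
python3 go.py .5488 .2068 .13
```

```text
clock: 11.8
position: [0.6102, -0.2548, 0.1286]
ee_rot: [0.001, 0.649, 0.761, 0.0]
contact_force: [-0.1, -0.2, -0.7]
width: 0.0151
gripper_force: 37.9
t 11.8 pos [ 0.6102 -0.2548  0.1286] yaw y 0.1576 norm [ 0.9311  0.0236 -0.0041] F [-0.1 -0.2 -0.7] w 0.0151 g 37.9
t 11.8 pos [ 0.6102 -0.2548  0.1286] yaw y 0.1576 norm [ 0.9311  0.0236 -0.0041] F [-0.1 -0.2 -0.7] w 0.0151 g 37.9
```

```bash
python3 -m creep '[[0,0.05,0.001,0,0],[0,0.12,0.003,0,0],[0,0.2,0.005,0,0],[0,0.28,0.007,0,0],[0,0.36,0.009,0,0],[0,0.44,0.011,0,0],[0,0.52,0.013,0,0],[0,0.6,0.015,0,0],[0,0.68,0.017,0,0],[0,0.74,0.019,0,0]]'
python3 -m creep '[[0,0.05,0.001,0,0],[0,0.1,0.002,0,0],[0,0.14,0.003,0,0],[0,0.17,0.004,0,0],[0,0.19,0.0046,0,0],[0,0.19,0.0046,0,0],[0,0.19,0.0046,0,0]]'
python3 go.py .5488 .2068 .05
python3 - <<'E'
from m import *
f,P=cam("scene"); s=manip.get_state(); X=s["position"]
for off in(.021,.0175):
    q=np.array([proj(P,p) for p in cone(np.r_[X[:2],X[2]-off])]); print(q.min(0).round(1),q.max(0).round(1))
q=proj(P,X).astype(int); print(q)
cv2.imwrite("pics/p4.png",cv2.resize(f[q[1]-20:q[1]+50,q[0]-40:q[0]+40,::-1],None,fx=8,fy=8,interpolation=cv2.INTER_CUBIC))
E
```

```text
clock: 12.8
position: [0.5589, 0.1144, 0.1254]
ee_rot: [-0.002, 0.649, 0.761, -0.002]
contact_force: [0.5, -0.5, -1.5]
width: 0.0156
gripper_force: 37.9
clock: 13.5
position: [0.5485, 0.206, 0.1272]
ee_rot: [0.0, 0.649, 0.761, -0.001]
contact_force: [0.3, 0.0, -0.5]
width: 0.0155
gripper_force: 37.9
t 13.5 pos [0.5485 0.206  0.1272] yaw y 0.1577 norm [0.0016 0.0009 0.1544] F [ 0.3  0.  -0.5] w 0.0155 g 37.9
[394.7 194.8] [406.4 215.5]
[394.9 193.7] [406.6 214.5]
[401 205]
```

View pics/p4.png

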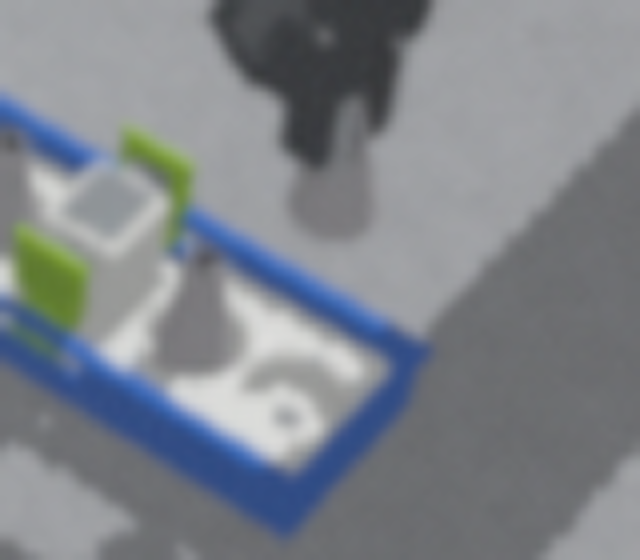

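The held nozzle's foot spans crop columns 287–373 with its bottom at row 240, about 1 px right of the model at the TCP; the free pocket's centre mark is at (288,415).

```bash
python3 - <<'E'
from m import *
f,P=cam("scene"); print("p3 by mark",atz(P,np.array([361+288/8-.44,185+415/8-.44]),.008).round(4))
X=manip.get_state()["position"]; u=np.array([-.157,.9875])
h=lambda v:np.array([proj(P,p) for p in cone(np.r_[X[:2]+v[0]*u,X[2]-v[1]])])
print("offset along tool x, below TCP",least_squares(lambda v:[h(v)[:,0].max()+h(v)[:,0].min()-803.6,h(v)[:,1].max()-214.56],[0,.018],diff_step=1e-2,x_scale=[.01,.01]).x.round(4))
E
python3 go.py .549 .205 .05
```

```text
p3 by mark [0.5472 0.207 ]
offset along tool x, below TCP [0.003  0.0157]
t 13.6 pos [0.5488 0.2057 0.1275] yaw y 0.1568 norm [-0.0013  0.0003  0.155 ] F [ 0.4 -0.4 -0.8] w 0.0154 g 37.9
```

```bash
python3 -m creep '[[0,-0.003,0,0.05,0],[0,-0.003,0,0.1,0],[0,-0.003,0,0.14,0],[0,-0.003,0,0.16,0],[0,-0.003,0,0.17,0],[0,-0.003,0,0.178,0],[0,-0.003,0,0.184,0],[0,-0.003,0,0.188,0],[0,-0.003,0,0.188,0]]'
```

```text
clock: 14.5
position: [0.5495, 0.2053, 0.034]
ee_rot: [0.001, 0.649, 0.761, 0.001]
contact_force: [0.3, 1.0, -0.0]
width: 0.0158
gripper_force: 37.7
```

```bash
python3 -m creep '[[0,0,0,0.004,0],[0,0,0,0.008,0],[0,0,0,0.011,0],[0,0,0,0.011,0]]'; python3 -m creep '[[0,0,0,0.003,0],[0,0,0,0.003,0]]'
```

```text
clock: 14.9
position: [0.5495, 0.2054, 0.0291]
ee_rot: [0.0, 0.649, 0.761, 0.001]
contact_force: [-0.5, 0.5, 5.6]
width: 0.0157
gripper_force: 38.4
clock: 15.1
position: [0.5496, 0.2055, 0.0289]
ee_rot: [0.001, 0.649, 0.761, 0.001]
contact_force: [-1.2, -0.4, 13.2]
width: 0.0154
gripper_force: 39.7
```

```bash
python3 -m creep '[[0.15,0,0,-0.003,0],[0.3,0,0,-0.003,0],[0.35,0,0,-0.003,0],[0.35,0,0,-0.003,0],[0.35,0,0,-0.03,0],[0.35,0,0,-0.09,0],[0.35,0,0,-0.18,0],[0.35,0,0,-0.2,0],[1,0,0,-0.2,0],[1,0,0,-0.2,0]]'
python3 go.py .561 .1308 .13
```

```text
clock: 16.1
position: [0.5479, 0.2049, 0.1255]
ee_rot: [-0.001, 0.649, 0.761, -0.001]
contact_force: [-0.2, 0.4, 0.1]
width: 0.0581
gripper_force: 0.0
t 16.1 pos [0.5479 0.2049 0.1255] yaw y 0.1576 norm [-0.1504  0.0026 -0.009 ] F [-0.2  0.4  0.1] w 0.0581 g 0.0
```

```bash
python3 -m creep '[[1,-0.06,0.001,0,0],[1,-0.12,0.002,0,0],[1,-0.15,0.0026,0,0],[1,-0.15,0.0026,0,0],[1,-0.15,0.0026,0.04,0],[1,-0.15,0.0026,0.09,0],[1,-0.15,0.0026,0.13,0],[1,-0.15,0.0026,0.15,0],[1,-0.15,0.0026,0.15,0]]'
python3 go.py .561 .1308 .024
python3 - <<'E'
from h import *
f,P=cam("scene"); X=manip.get_state()["position"]; q=proj(P,[.561,.1308,.047]).astype(int); print(q,X)
u=np.array([.9875,.157])
for z in(X[2]-.014,X[2],X[2]+.014): print(round(z,3),[((proj(P,[*(X[:2]+a*u),z])-q+[45,40])*8+4).round().tolist() for a in(-.05,.05)])
cv2.imwrite("pics/p5.png",cv2.resize(f[q[1]-40:q[1]+32,q[0]-45:q[0]+45,::-1],None,fx=8,fy=8,interpolation=cv2.INTER_CUBIC))
E
```

```text
clock: 17.0
position: [0.5603, 0.132, 0.0498]
ee_rot: [-0.002, 0.649, 0.761, -0.001]
contact_force: [-0.1, -0.0, 1.2]
width: 0.0855
gripper_force: 0.0
t 17.0 pos [0.5603 0.132  0.0498] yaw y 0.1581 norm [-0.0025  0.0012  0.0516] F [-0.1 -0.   1.2] w 0.0855 g 0.0
[373 212] [0.56142408 0.13192911 0.0510056 ]
0.037 [[453.0, 264.0], [271.0, 439.0]]
0.051 [[457.0, 235.0], [274.0, 410.0]]
0.065 [[461.0, 206.0], [276.0, 382.0]]
```

View pics/p5.png

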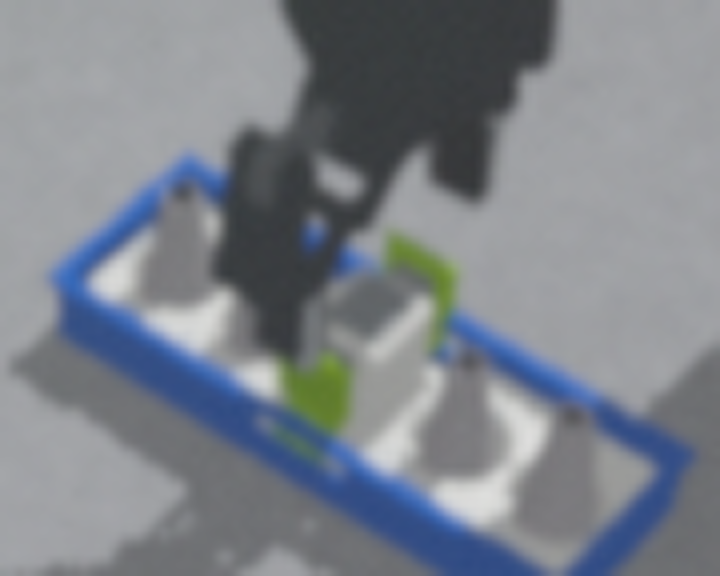

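All four nozzles stand in their pockets (tips at crop (183,190), one behind the finger, (468,360), (572,415)). The open fingertips are at (295,358) and (465,195), about 20 mm above the TCP height.

```bash
python3 -m creep '[[1,-0.004,0,0.01,0],[1,-0.004,0,0.02,0],[1,-0.004,0,0.03,0],[1,-0.004,0,0.04,0],[1,-0.004,0,0.046,0],[1,-0.004,0,0.052,0],[1,-0.004,0,0.052,0]]'
python3 go.py .561 .1308 .024
```

```text
clock: 17.75
position: [0.5619, 0.1292, 0.0251]
ee_rot: [-0.0, 0.649, 0.761, -0.0]
contact_force: [-0.5, 0.1, -0.4]
width: 0.0854
gripper_force: 0.0
t 17.75 pos [0.5619 0.1292 0.0251] yaw y 0.1576 norm [ 0.0034 -0.0013  0.0023] F [-0.5  0.1 -0.4] w 0.0854 g 0.0
```

```bash
python3 -m creep '[[0.8,0.002,-0.001,0,0],[0.74,0.002,-0.001,0,0],[0.68,0.002,-0.001,0,0],[0.68,0.002,-0.001,0,0]]' 40; python3 go.py .561 .1308 .024;  python3 -m creep '[[0.6,0,0,0,0],[0.5,0,0,0,0],[0.4,0,0,0,0],[0.4,0,0,0,0],[0.4,0,0,0,0]]'
```

```text
clock: 18.15
position: [0.5618, 0.1303, 0.026]
ee_rot: [0.0, 0.649, 0.761, 0.0]
contact_force: [-1.1, -0.9, 2.0]
width: 0.0581
gripper_force: 2.9
t 18.15 pos [0.5618 0.1303 0.026 ] yaw y 0.1578 norm [ 0.0013 -0.0013  0.0041] F [-1.1 -0.9  2. ] w 0.0581 g 2.9
clock: 18.65
position: [0.5613, 0.1301, 0.0276]
ee_rot: [0.0, 0.649, 0.761, 0.0]
contact_force: [-4.1, -0.8, 13.9]
width: 0.0463
gripper_force: 40.5
```

```bash
python3 -m creep '[[0,0,0,0,0],[0,0,0,0,0],[0,0,0,-0.004,0],[0,0,0,-0.01,0],[0,0,0,-0.02,0],[0,0,0,-0.03,0],[0,0,0,-0.04,0],[0,0,0,-0.04,0]]' 60
python3 - <<'E'
from h import *
f,P=cam("scene"); q=proj(P,[.561,.1308,.06]).astype(int); print(q)
cv2.imwrite("pics/p6.png",cv2.resize(f[q[1]-40:q[1]+36,q[0]-45:q[0]+45,::-1],None,fx=7.8,fy=7.8,interpolation=cv2.INTER_CUBIC))
E
```

```text
clock: 19.45
position: [0.5622, 0.1303, 0.0463]
ee_rot: [0.0, 0.649, 0.761, 0.0]
contact_force: [0.3, 0.7, -3.2]
width: 0.0428
gripper_force: 61.2
[373 208]
```

View pics/p6.png

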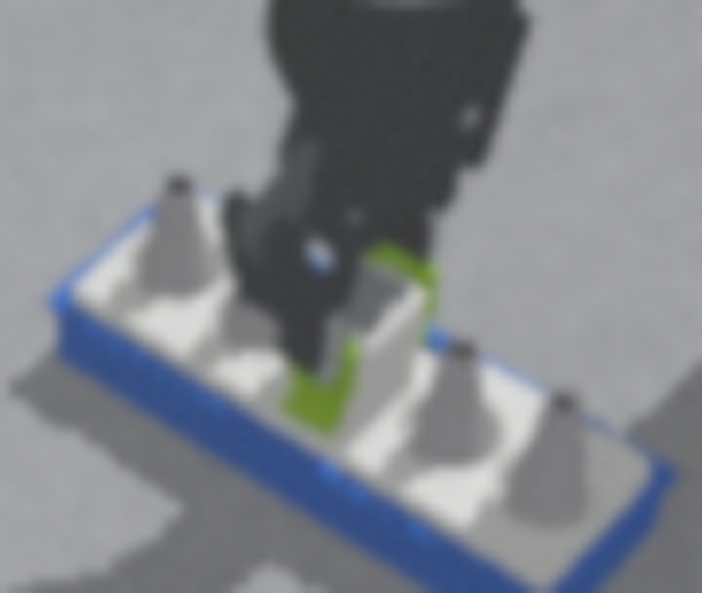

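The cassette has come up about 20 mm, level, with all four nozzles in it (tips at crop (178,185), one behind the finger, (460,350), (565,402)) and 3.2 N hanging on the wrist.

```bash
python3 -m creep '[[0,0,0,-0.02,0],[0,0,0,-0.05,0],[0,0,0,-0.08,0],[0,0,0,-0.11,0],[0,0,0,-0.14,0],[0,0,0,-0.17,0],[0,0,0,-0.2,0],[0,0,0,-0.22,0],[0,0,0,-0.23,0],[0,0,0,-0.23,0]]'; python3 -m creep '[[0,0,0,0,0],[0,0,0,0,0],[0,0,0,0,0],[0,0,0,0,0],[0,0,0,0,0]]'
python3 - <<'E'
from h import *
f,P=cam("scene"); q=proj(P,[.561,.1308,.12]).astype(int); print(q)
cv2.imwrite("pics/p7.png",cv2.resize(f[q[1]-40:q[1]+50,q[0]-50:q[0]+50,::-1],None,fx=6.5,fy=6.5,interpolation=cv2.INTER_CUBIC))
E
```

```text
clock: 20.5
position: [0.5619, 0.1303, 0.1613]
ee_rot: [0.0, 0.649, 0.761, 0.0]
contact_force: [-0.1, 0.5, -2.8]
width: 0.0424
gripper_force: 61.8
clock: 21.0
position: [0.5615, 0.1302, 0.1603]
ee_rot: [-0.0, 0.649, 0.761, -0.0]
contact_force: [-0.0, 0.9, -3.6]
width: 0.0429
gripper_force: 61.8
[375 192]
```

View pics/p7.png

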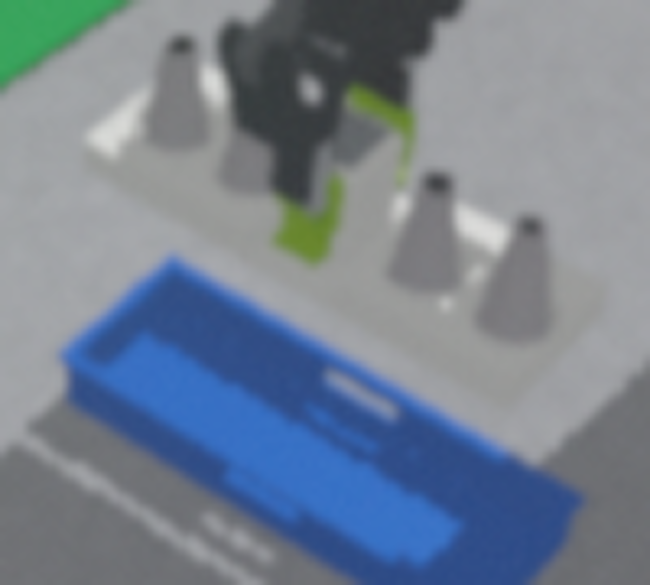

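The cassette hangs level and clear above the empty box at crop (320,430), with all four nozzles standing in it. It has risen about 13 cm and is holding still.

```bash
python3 -c "
from rig import manip
print(manip.sign_off())"
```

```text
the job is handed in; nothing more can be done
None
```

I handed the job in at about 21 s; no verdict came back. The arm was holding the cassette still by its catches, level and about 13 cm above where it sat, with all four nozzles standing in it, and the bowl, jar and cups were not touched as far as I could tell (not re-measured at the end).

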